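# Roll the pipe under a push block and set the stop to the line

### The job

Pick up the wooden push block by its rib, lay it flat on top of the pipe and roll the pipe under it along the board, driving the dark wooden stop ahead of it, until the pipe is centred over the pencil line with the stop still against it (creep up: the pipe cannot pull the stop back). Press firmly so that the block does not skid, but never with more than about 2 kg (20 N), as the pipe dents; keep the gripper off the pipe and the stop, and move the stop with the pipe alone. Then lift the block off, set it flat on the bench, let go, and leave the other things as they lie.

Things in the scene. Friction and masses are not known exactly. Their poses are not given: they have to be found in the camera images.
- board: Jig: a plywood deck 200 mm (x) by 280 mm (y) on shims, fixed to the bench. Origin on the bench under its centre; +y is the way to roll the pipe. The deck's face is 25 mm above the bench under the pipe at the start, but falls towards +y by 0.6 to 2.8 mm per 100 mm (not measured), so that the pipe leans on the stop. It does not give. Two metal strips along y are only decoration.
- line: Black pencil line across the board's face, 196 mm long (x) and 4 mm broad, longer than the pipe so that its ends stay in sight. Origin at its middle, on the deck's face; axes as the board's, tilted with the deck. It differs in place along the board, 50 to 120 mm ahead of the pipe's axis at the start.
- pipe: Plain aluminium pipe, 50 mm outside diameter, 140 mm long, about 0.35 kg, lying on the board across it near the board's -y end. Origin at its middle, on its axis, 25 mm above the deck; x along the axis (y and z turn with it as it rolls). It rolls easily and leans on the stop, which holds it.
- stop: Dark wooden bar 120 mm (x) by 30 mm (y), top 35 mm above the deck. Origin: middle of the lower edge of its flat face towards the pipe; axes as the line's. Slides stiffly along y and stays put: about 5 N moves it slowly. The pipe leans on it at the start. To drive it the block must press on the pipe with some 7-10 N, by friction; with less the block skids.
- block: Wooden push block, about 0.3 kg: flat sole 70 mm (x) by 200 mm (y), 15 mm thick; upright rib across its middle to hold, 80 mm long (x), 24 mm thick (y), top 63 mm above the underside. Origin: centre of the underside. In use its y lies along the board's y; the pipe under it advances half as far as the block. Starts on the bench left or right of the board.
- tray: Bystander: dark open wooden tray, 100 by 170 mm, 45 mm high, on the other side of the board from the block. Origin at the centre of its underside.
- jar: Bystander: amber jar, 64 mm across, 85 mm high, beyond the board. Origin at the centre of its underside.
- screwdriver: Bystander: screwdriver lying on the bench beyond the board.
Not all that is in view belongs to the job. Leave any orange or white look-alike of the block alone.

How it is judged:
By the outcome, as a careful person would: the job done as asked, in the order asked, and still so for the second after the job is handed in, with the robot touching nothing.
It also fails if it takes over 72 s, if anything falls off the work surface, if the arm or the gripper's body presses on something with over 40 N, if the wrist force passes 120 N, or if a joint passes its speed limit or range.

### The arm

A 7-joint arm with a two-finger parallel gripper is mounted at the origin on the work surface. World frame = base frame: x ahead of the robot, y to its left, z up, the work surface at z = 0. Lengths are in m, angles in rad, forces in N, time in s.
With the tool pointing down it reaches from about 0.4 to 0.85 m from the base axis. Payload 10.4 kg.
Tool frame: the origin (TCP) lies midway between the tips of the shut fingers; the grasp point (between the pads) lies 19 mm behind it (r.tcp_to_grasp is the z of the grasp point in the tool frame, in m); z points along the fingers, x is the direction in which the jaws open and shut, and the axes are right-handed (so a half turn about z gives the same grasp; the last joint's range is limited). The gripper opens to 87 mm and grips with 3 to 60 N. Pads are 19 mm wide; open, the fingers measure 117 mm over their backs; the gripper's body (75 mm by 190 mm) begins 51 mm behind the grasp point.
Start: joints at [-0.023, 0.332, -0.065, 1.46, 0.022, 1.35, -0.088], TCP at [0.625, 0, 0.194] pointing down, gripper open.
Joint ranges: [-2.6, 2.6], [-0.5, 2.12], [-1.47, 1.34], [0.16, 2.42], [-1.27, 4.41], [0.06, 2.06], [-2.6, 2.6]. Speed limits (rad/s): [2.22, 2.22, 2.79, 2.79, 3.14, 3.14, 3.14].

### API

Orientations are given as a unit quaternion [x, y, z, w].
In Python, from bench import r, camera, close_job gives the robot as it stands. The module is installed in compiled form; this text tells all that it offers.
- The arm moves only by the shell command python3 -m crank 'ROWS' [FORCE]. ROWS is JSON, a list of rows, each an object of numbers: "x", "y", "z": the shift along the tool's x, y, z scaled (see below); "ax", "ay", "az": the turn, a rotation vector about the tool's x, y, z scaled (see below); "claw": the closure, from -1 (fully open) to 1 (shut), so that 0 is half open. A call has exactly 5 rows; each row is the pose to reach, as a shift and turn from the pose commanded when the call began, along the tool's axes at that moment; what a row does not reach only later rows make up. The controller multiplies each number of a shift by 1 m and each number of a turn by 2 rad. A row lasts 1/12 s, in which the tool goes at most 41.7 mm and 7.16 degrees, less where a joint would pass 70% of its speed; a pose out of reach is approached as far as the arm can. A call with a number of a shift or a turn outside -1 to 1 is refused whole. A call with a gripper value outside its range is refused whole. The fingers move at their own pace and stop on an object; FORCE is the grip in N (left out, the last holds). Time passes only in rows, so rows that repeat a pose let the fingers close, or fill a call up. It gives the time, the measured TCP pose, the force and the opening at its end, in the units of the state.
- r.read_state(): the state, without advancing time (a new reading comes with each control period).
- camera(name): name is "scene" or "side" or "wrist"; returns a dict with "color" (480x640x3 uint8, blue, green, red), "fx", "fy", "cx", "cy" (pixels), "eye" and "orientation" of the camera in the world. Camera axes: x right, y down, z forward; pixel columns grow to the right and rows downward; lengths in m; the calibration is good to about 2 mm. A picture is of the moment at which its call begins. There is no depth.
- close_job(): hands the job in, once; it reports no verdict.
The state is a dict: "time": time; "joint_positions": joint angles; "joint_vel": joint speeds; "joint_torque": joint torques, N m; "ee_pos": TCP position; "eef_rot": TCP orientation; "ft_force": force on the tool from outside, world axes, zero at the start; "torque": the same for the moment, N m; "width": finger opening in m.
Only numpy, scipy, OpenCV 4.12 (cv2) and the standard library are available. Lean on these libraries where they do the work, as an engineer would, in place of code of your own. Each camera call takes 0.05 s, during which the arm holds its last target. There are 200 camera calls.

## Working session

There is one attempt and no reset: what is moved stays moved. The work goes in short steps, Python scripts to look and compute and a shell command to move; the robot and the scene stay as the last step left them, time stands still between calls to the robot, and variables do not carry over. Pictures are saved under pics/ and viewed, about 8 in all and at most 12, crops included, and the job is handed in when it is done.

```bash
mkdir -p pics
cat > h.py <<'E'
import numpy as np, cv2
from scipy.spatial.transform import Rotation as R
from bench import r, camera, close_job
def snap(n,f=None):
    c=camera(n)
    if f: cv2.imwrite('pics/'+f,c['color'])
    return c
def ray(c,u,v):
    o=c['orientation']; M=R.from_quat(o).as_matrix() if np.size(o)==4 else np.array(o)
    return np.array(c['eye']), M@np.array([(u-c['cx'])/c['fx'],(v-c['cy'])/c['fy'],1])
def at(c,u,v,z):
    e,d=ray(c,u,v); return e+d*(z-e[2])/d[2]
def proj(c,p):
    M=R.from_quat(c['orientation']).as_matrix(); q=M.T@(np.array(p)-np.array(c['eye']))
    return c['cx']+c['fx']*q[0]/q[2], c['cy']+c['fy']*q[1]/q[2]
E
python3 - <<'E'
from h import *
for n in ['scene','side']:
    c=snap(n,n+'0.png'); print(n,c['fx'],c['fy'],c['cx'],c['cy'],c['eye'],c['orientation'])
s=r.read_state(); print(s, r.tcp_to_grasp)
E
```

```text
scene 543.5796296522178 543.5796296522178 328.7794259114274 233.22796296125128 [1.17724461 0.41469447 1.2898191 ] [ 0.47688821  0.83762525 -0.23000103 -0.1343916 ]
side 493.86991844653596 493.86991844653596 316.4173832460472 243.2178519555936 [ 0.41634992 -0.99348861  0.78289069] [ 0.88649924 -0.04804469  0.02206285 -0.45969995]
{'time': 0.1, 'joint_positions': array([-0.02258422,  0.3328624 , -0.06468852,  1.46085989,  0.02161509,
        1.34991817, -0.08853647]), 'joint_vel': array([ 7.15241769e-04, -4.02249298e-03,  2.59204052e-04, -2.03137556e-03,
        2.56383518e-05, -4.65973961e-04, -1.10677030e-03]), 'joint_torque': array([ 3.16136166e-04, -6.24538064e+01,  2.38312193e-02, -3.90717781e+01,
       -6.15657773e-02,  3.65302863e-02,  4.60620026e-05]), 'ee_pos': array([ 6.24605672e-01, -2.84707166e-05,  1.93698737e-01]), 'eef_rot': array([ 9.99999771e-01, -2.02608491e-05, -6.74803706e-04,  3.96465762e-05]), 'ft_force': array([-1.07106609, -0.73427422,  0.01493562]), 'torque': array([-0.01476434, -0.03321352, -0.01809411]), 'width': 0.087230183331569} -0.0187
```

View pics/scene0.png

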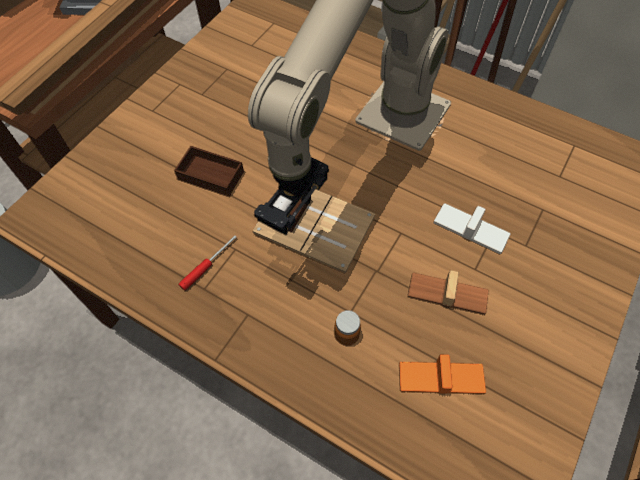

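View pics/side0.png

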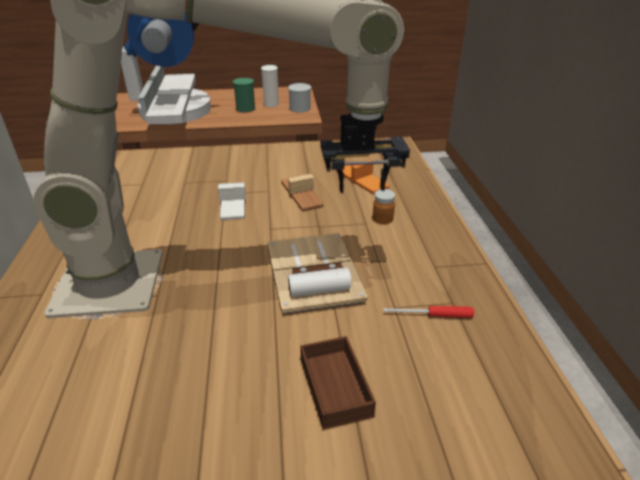

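Scene view: the candidates for the block are brown wood (449,291), white (472,228) and orange (443,375). By the description I choose the brown one. Side view: the pipe is at (319,281), the dark stop behind it, and the tray at (337,380).

Run:
```python
from h import *
c=snap('scene','s1.png'); d=snap('side','d1.png')
a=cv2.resize(c['color'][260:330,390:510],None,fx=3.3,fy=3.3,interpolation=2)
b=cv2.resize(c['color'][180:280,240:390],None,fx=2.64,fy=2.64,interpolation=2)
e=cv2.resize(d['color'][225:320,255:380],None,fx=3.5,fy=3.5,interpolation=2)
W=np.zeros((600,800,3),np.uint8)
W[:a.shape[0],:a.shape[1]]=a; W[:b.shape[0],400:400+b.shape[1]]=b[:, :400]; W[265:265+e.shape[0],:e.shape[1]]=e
cv2.imwrite('pics/m1.png',W)
hsv=cv2.cvtColor(c['color'],cv2.COLOR_BGR2HSV)
print(hsv[291,430],hsv[291,475],hsv[305,430],hsv[290,451],hsv[320,430])
for u,v in [(412,273),(489,290),(486,312),(408,296)]: print(at(c,u,v,.015).round(3))
print(at(c,451,274,.063).round(3),at(c,450,304,0.015).round(3), [at(c,u,v,.025).round(3) for u,v in [(376,208),(347,268),(254,230)]])
```

```text
[ 11 150 146] [ 11 146 169] [ 15 133 155] [ 19 104 224] [ 14 128 151]
[0.51  0.282 0.015]
[0.452 0.474 0.015]
[0.513 0.491 0.015]
[0.574 0.302 0.015]
[0.487 0.373 0.063] [0.54  0.404 0.015] [array([0.384, 0.107, 0.025]), array([0.589, 0.13 , 0.025]), array([ 0.617, -0.144,  0.025])]
```

View pics/m1.png

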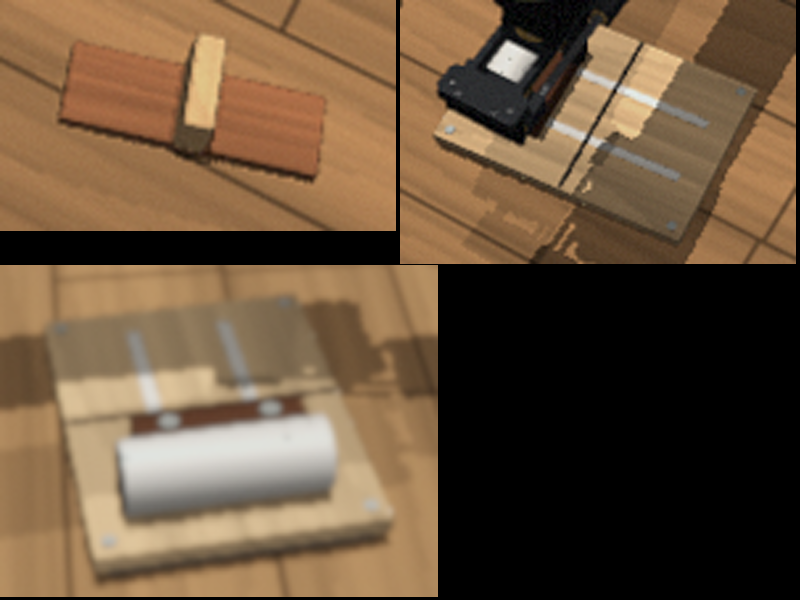

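The three candidates are confirmed: in the crop the brown-soled block with the pale rib is the real one, centred near (0.512, 0.387) and turned about 17°. The board's +y is world +y turned about 6°, the pipe lies at its near end, and the line shows in front of the stop. I'm heading for the block and will look at the cleared board from there.

```bash
cat >> h.py <<'E'
def goal(p,yaw,tilt=0):
    "shift (tool axes) and turn numbers to put the TCP at p with tool x at world yaw (deg)"
    s=r.read_state(); T=R.from_quat(s['eef_rot'])
    x=np.array([np.cos(np.radians(yaw)),np.sin(np.radians(yaw)),0]); z=np.array([0,0,-1.]); y=np.cross(z,x)
    G=R.from_matrix(np.c_[x,y,z]); 
    print('t',s['time'],'pos',s['ee_pos'].round(4),'F',s['ft_force'].round(2),'w',round(s['width'],4),'j7',s['joint_positions'][6].round(2))
    print('shift',(T.inv().apply(np.array(p)-s['ee_pos'])).round(4),'turn',((T.inv()*G).as_rotvec()/2).round(4))
E
python3 -m crank '[{"x":-0.01,"y":-0.035,"az":-0.06},{"x":-0.02,"y":-0.075,"az":-0.12},{"x":-0.03,"y":-0.115,"az":-0.18},{"x":-0.045,"y":-0.155,"az":-0.24},{"x":-0.056,"y":-0.19,"az":-0.3}]'
python3 - <<'E'
from h import *
goal([.5125,.387,.19],106.8)
E
```

```text
t 0.2 pos [ 0.6248 -0.      0.194 ] F [-0.05  0.03  0.03] w 0.0872 j7 -0.09
shift [-0.1123 -0.387   0.0041] turn [-4.00e-04  3.00e-04 -9.32e-01]schema error: expected keys x, y, z, ax, ay, az, claw
```

```bash
python3 -m crank '[{"x":-0.01,"y":-0.035,"z":0,"ax":0,"ay":0,"az":-0.06,"claw":-1},{"x":-0.02,"y":-0.075,"z":0,"ax":0,"ay":0,"az":-0.12,"claw":-1},{"x":-0.03,"y":-0.115,"z":0,"ax":0,"ay":0,"az":-0.18,"claw":-1},{"x":-0.045,"y":-0.155,"z":0,"ax":0,"ay":0,"az":-0.24,"claw":-1},{"x":-0.056,"y":-0.19,"z":0,"ax":0,"ay":0,"az":-0.3,"claw":-1}]'
python3 - <<'E'
from h import *
goal([.5125,.387,.19],106.8)
E
```

```text
time: 0.62
ee_pos: [0.5676, 0.1924, 0.1944]
eef_rot: [0.954, 0.299, -0.0, -0.0]
ft_force: [1.0, 0.3, 1.3]
width: 0.0872
t 0.6167 pos [0.5676 0.1924 0.1944] F [1.02 0.29 1.25] w 0.0872 j7 0.15
shift [ 0.0656 -0.1913  0.0045] turn [-2.000e-04 -1.000e-04 -6.286e-01]
```

```bash
python3 -m crank '[{"x":0.013,"y":-0.038,"z":0,"ax":0,"ay":0,"az":-0.06,"claw":-1},{"x":0.026,"y":-0.076,"z":0,"ax":0,"ay":0,"az":-0.12,"claw":-1},{"x":0.039,"y":-0.115,"z":0,"ax":0,"ay":0,"az":-0.18,"claw":-1},{"x":0.052,"y":-0.154,"z":0,"ax":0,"ay":0,"az":-0.24,"claw":-1},{"x":0.066,"y":-0.191,"z":0,"ax":0,"ay":0,"az":-0.3,"claw":-1}]'
python3 -m crank '[{"x":0,"y":0,"z":0,"ax":0,"ay":0,"az":-0.06,"claw":-1},{"x":0,"y":0,"z":0,"ax":0,"ay":0,"az":-0.12,"claw":-1},{"x":0,"y":0,"z":0,"ax":0,"ay":0,"az":-0.18,"claw":-1},{"x":0,"y":0,"z":0,"ax":0,"ay":0,"az":-0.24,"claw":-1},{"x":0,"y":0,"z":0,"ax":0,"ay":0,"az":-0.3,"claw":-1}]'
python3 -m crank '[{"x":0,"y":0,"z":0,"ax":0,"ay":0,"az":-0.0286,"claw":-1},{"x":0,"y":0,"z":0,"ax":0,"ay":0,"az":-0.0286,"claw":-1},{"x":0,"y":0,"z":0,"ax":0,"ay":0,"az":-0.0286,"claw":-1},{"x":0,"y":0,"z":0,"ax":0,"ay":0,"az":-0.0286,"claw":-1},{"x":0,"y":0,"z":0,"ax":0,"ay":0,"az":-0.0286,"claw":-1}]'
python3 - <<'E'
from h import *
goal([.5125,.387,.19],106.8)
w=snap('wrist'); c=snap('scene'); 
cv2.imwrite('pics/m2.png',np.vstack([cv2.resize(w['color'],(400,300)),cv2.resize(c['color'][160:280,230:390],(400,300),interpolation=2)]))
import pickle; pickle.dump((w,c),open('v.pkl','wb'))
for p in [(.54,.396,.063),(.464,.373,.063),(.50,.383,.063)]: print(proj(w,p))
E
```

```text
time: 1.03
ee_pos: [0.5145, 0.3869, 0.1946]
eef_rot: [0.824, 0.567, 0.0, -0.0]
ft_force: [1.1, -0.3, -0.4]
width: 0.0869
time: 1.45
ee_pos: [0.5155, 0.3849, 0.1942]
eef_rot: [0.619, 0.785, -0.0, -0.0]
ft_force: [-0.3, 0.0, 0.7]
width: 0.0868
time: 1.87
ee_pos: [0.5156, 0.3849, 0.1944]
eef_rot: [0.6, 0.8, -0.0, 0.0]
ft_force: [-0.5, 0.6, 0.2]
width: 0.0871
t 1.8667 pos [0.5156 0.3849 0.1944] F [-0.48  0.61  0.2 ] w 0.0871 j7 1.01
shift [ 0.0029 -0.0024  0.0044] turn [ 0.      0.     -0.0042]
(np.float64(326.9138271014945), np.float64(255.53564683306615))
(np.float64(326.3294290823826), np.float64(161.59875149620734))
(np.float64(325.58846098694636), np.float64(207.20631594436657))
```

View pics/m2.png

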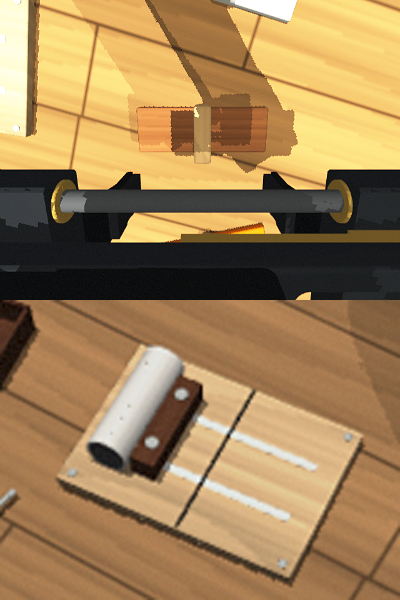

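Wrist view: the rib runs from (323,168) to (323,261) in full-image pixels, parallel to the image axes, so the yaw is right. Scene view: the line ends near (331.6,196.4) and (301.2,250.4), and the pipe's near end face is around (275,222).

Run:
```python
from h import *
import pickle; w,c=pickle.load(open('v.pkl','rb'))
rc=at(w,323,214.5,.063); print('rib',rc, at(w,323,168,.063),at(w,323,261,.063))
K=[at(c,u,v,z).round(4) for u,v,z in [(374.8,213.2,.0235),(346,272.4,.0235),(253.2,232,.026)]]; print('corners',K)
a,b=at(c,331.6,196.4,.0245),at(c,301.2,250.4,.0245); print('line',a,b,np.hypot(*(b-a)[:2]),np.degrees(np.arctan2(*(b-a)[[1,0]])))
print('pipe end',at(c,275.2,222,.05))
g=c['color'].astype(int); m=((g.max(2)-g.min(2)<25)&(g.min(2)>110)).astype(np.uint8)[165:240,255:310]
n,l,s,ce=cv2.connectedComponentsWithStats(m); i=1+s[1:,4].argmax(); print(s[i],ce[i]+[255,165])
q=cv2.boxPoints(cv2.minAreaRect(np.argwhere(l==i)[:,::-1].astype(np.float32)))+[255,165]; print(q)
z=cv2.resize(g[165:245,255:345].astype(np.uint8),(720,576+64),interpolation=2)[:600]; cv2.imwrite('pics/m3.png',z)
goal([rc[0],rc[1],.10],106.8)
```

```text
rib [0.50653624 0.38266331 0.063     ] [0.46966887 0.37184557 0.063     ] [0.54567327 0.39414703 0.063     ]
corners [array([0.4   , 0.112 , 0.0235]), array([0.6006, 0.1342, 0.0235]), array([ 0.6241, -0.142 ,  0.026 ])]
line [ 0.4132361  -0.01939119  0.0245    ] [ 6.05201317e-01 -4.09636258e-04  2.45000000e-02] 0.1929013845782194 5.647058612561239
pipe end [ 0.57847491 -0.09852735  0.05      ]
[ 11  14  37  44 702] [284.72364672 199.85185185]
[[265.41764641 215.6294136 ]
 [290.49411774 176.22352982]
 [303.75881958 184.66470718]
 [278.68235016 224.07059097]]
t 1.9667 pos [0.5156 0.385  0.1945] F [-0.36 -0.27  0.06] w 0.0868 j7 1.01
shift [ 0.0003 -0.0094  0.0945] turn [ 0.0001  0.     -0.0038]
```

View pics/m3.png

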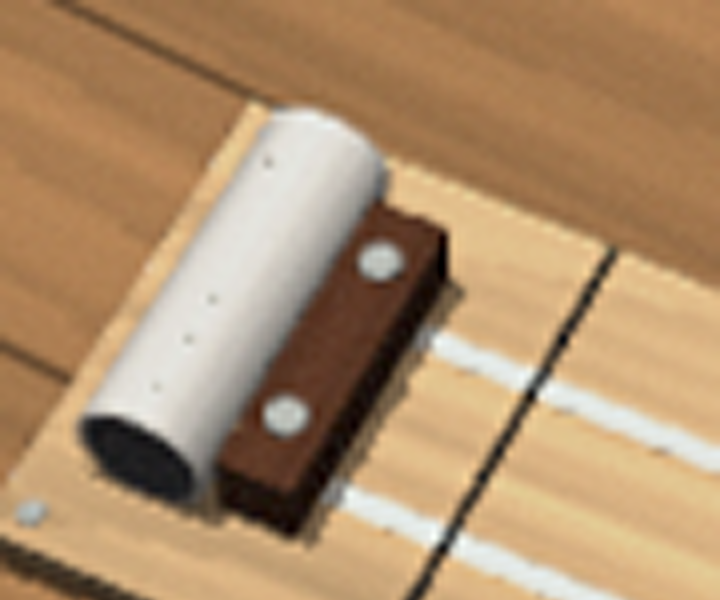

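The pipe's near end-face centre is at about (272.6,222), and the stop lies against the pipe. That puts the line about 105 mm ahead of the pipe's axis. Now I descend on the rib.

```bash
python3 -m crank '[{"x":0,"y":-0.005,"z":0.03,"ax":0,"ay":0,"az":-0.004,"claw":-1},{"x":0,"y":-0.009,"z":0.07,"ax":0,"ay":0,"az":-0.004,"claw":-1},{"x":0,"y":-0.009,"z":0.11,"ax":0,"ay":0,"az":-0.004,"claw":-1},{"x":0,"y":-0.009,"z":0.15,"ax":0,"ay":0,"az":-0.004,"claw":-1},{"x":0,"y":-0.009,"z":0.1735,"ax":0,"ay":0,"az":-0.004,"claw":-1}]'
python3 -m crank '[{"x":0,"y":0,"z":0,"ax":0,"ay":0,"az":0,"claw":-1},{"x":0,"y":0,"z":0,"ax":0,"ay":0,"az":0,"claw":0.5},{"x":0,"y":0,"z":0,"ax":0,"ay":0,"az":0,"claw":1},{"x":0,"y":0,"z":0,"ax":0,"ay":0,"az":0,"claw":1},{"x":0,"y":0,"z":0,"ax":0,"ay":0,"az":0,"claw":1}]' 60
python3 -m crank '[{"x":0,"y":0,"z":0,"ax":0,"ay":0,"az":0,"claw":1},{"x":0,"y":0,"z":0,"ax":0,"ay":0,"az":0,"claw":1},{"x":0,"y":0,"z":0,"ax":0,"ay":0,"az":0,"claw":1},{"x":0,"y":0,"z":0,"ax":0,"ay":0,"az":0,"claw":1},{"x":0,"y":0,"z":0,"ax":0,"ay":0,"az":0,"claw":1}]' 60
python3 - <<'E'
from h import *
goal([.507,.383,.018],106.8)
E
```

```text
time: 2.38
ee_pos: [0.5053, 0.3807, 0.0167]
eef_rot: [0.596, 0.803, -0.002, -0.0]
ft_force: [-1.3, -0.8, 0.1]
width: 0.0871
time: 2.8
ee_pos: [0.5082, 0.3833, 0.0233]
eef_rot: [0.596, 0.803, 0.002, 0.001]
ft_force: [0.4, -0.2, -0.1]
width: 0.0679
time: 3.22
ee_pos: [0.507, 0.3824, 0.021]
eef_rot: [0.596, 0.803, 0.0, 0.0]
ft_force: [-0.5, 0.5, -0.8]
width: 0.0352
t 3.2167 pos [0.507  0.3824 0.021 ] F [-0.5   0.5  -0.84] w 0.0352 j7 0.96
shift [0.0006 0.0001 0.003 ] turn [0.0001 0.     0.0006]
```

```bash
python3 -m crank '[{"x":0,"y":0,"z":0,"ax":0,"ay":0,"az":0,"claw":1},{"x":0,"y":0,"z":0,"ax":0,"ay":0,"az":0,"claw":1},{"x":0,"y":0,"z":0,"ax":0,"ay":0,"az":0,"claw":1},{"x":0,"y":0,"z":0,"ax":0,"ay":0,"az":0,"claw":1},{"x":0,"y":0,"z":0,"ax":0,"ay":0,"az":0,"claw":1}]' 60
python3 -m crank '[{"x":0,"y":0,"z":0,"ax":0,"ay":0,"az":0,"claw":1},{"x":0,"y":0,"z":0,"ax":0,"ay":0,"az":0,"claw":1},{"x":0,"y":0,"z":-0.01,"ax":0,"ay":0,"az":0,"claw":1},{"x":0,"y":0,"z":-0.03,"ax":0,"ay":0,"az":0,"claw":1},{"x":0,"y":0,"z":-0.05,"ax":0,"ay":0,"az":0,"claw":1}]' 60
python3 -m crank '[{"x":0,"y":0,"z":-0.02,"ax":0,"ay":0,"az":0,"claw":1},{"x":0,"y":0,"z":-0.04,"ax":0,"ay":0,"az":0,"claw":1},{"x":0,"y":0,"z":-0.06,"ax":0,"ay":0,"az":0,"claw":1},{"x":0,"y":0,"z":-0.07,"ax":0,"ay":0,"az":0,"claw":1},{"x":0,"y":0,"z":-0.07,"ax":0,"ay":0,"az":0,"claw":1}]' 60
python3 - <<'E'
from h import *
import pickle; w,c=pickle.load(open('v.pkl','rb'))
e=at(c,272.6,222,.05); a=np.radians(5.7); X=np.array([np.cos(a),np.sin(a)]);Y=np.array([-X[1],X[0]])
pc=e[:2]-.07*X; ln=np.array([.5092,-.0099]); print('end',e,'pipe',pc,'d',(ln-pc)@Y,'lat',(ln-pc)@X,'start',pc-.053*Y)
goal([*(pc-.053*Y),.14],95.7)
E
```

```text
time: 3.63
ee_pos: [0.5069, 0.3825, 0.021]
eef_rot: [0.596, 0.803, 0.0, -0.0]
ft_force: [-0.2, 0.9, -1.0]
width: 0.0231
time: 4.05
ee_pos: [0.5063, 0.3815, 0.071]
eef_rot: [0.596, 0.803, -0.001, -0.0]
ft_force: [0.2, 0.1, -3.0]
width: 0.0232
time: 4.47
ee_pos: [0.508, 0.3831, 0.1437]
eef_rot: [0.596, 0.803, 0.002, 0.001]
ft_force: [0.0, -0.4, -3.5]
width: 0.0233
end [ 0.58205386 -0.10452936  0.05      ] pipe [ 0.51239997 -0.11148175] d 0.1013973040095093 lat 0.006904923603431102 start [ 0.51766392 -0.16421969]
t 4.4667 pos [0.508  0.3831 0.1437] F [ 0.01 -0.41 -3.54] w 0.0233 j7 1.0
shift [-0.5266 -0.1495  0.0026] turn [ 0.0018 -0.0007  0.0974]
```

```bash
python3 -m crank '[{"x":-0.015,"y":-0.004,"z":0,"ax":0,"ay":0,"az":0.02,"claw":1},{"x":-0.04,"y":-0.011,"z":0,"ax":0,"ay":0,"az":0.04,"claw":1},{"x":-0.075,"y":-0.021,"z":0,"ax":0,"ay":0,"az":0.06,"claw":1},{"x":-0.11,"y":-0.031,"z":0,"ax":0,"ay":0,"az":0.08,"claw":1},{"x":-0.145,"y":-0.041,"z":0,"ax":0,"ay":0,"az":0.0974,"claw":1}]'
python3 - <<'E'
from h import *
goal([.5177,-.1642,.14],95.7)
E
```

```text
time: 4.88
ee_pos: [0.5089, 0.2297, 0.1394]
eef_rot: [0.672, 0.741, -0.001, -0.0]
ft_force: [0.0, -0.2, -3.5]
width: 0.0234
t 4.8833 pos [0.5089 0.2297 0.1394] F [ 0.05 -0.2  -3.49] w 0.0234 j7 1.07
shift [-3.929e-01 -2.970e-02 -3.000e-04] turn [-0.001   0.0004 -0.0008]
```

```bash
python3 -m crank '[{"x":-0.035,"y":-0.0026,"z":0,"ax":0,"ay":0,"az":0,"claw":1},{"x":-0.073,"y":-0.0055,"z":0,"ax":0,"ay":0,"az":0,"claw":1},{"x":-0.111,"y":-0.0084,"z":0,"ax":0,"ay":0,"az":0,"claw":1},{"x":-0.149,"y":-0.0113,"z":0,"ax":0,"ay":0,"az":0,"claw":1},{"x":-0.187,"y":-0.0141,"z":0,"ax":0,"ay":0,"az":0,"claw":1}]'
python3 -m crank '[{"x":-0.038,"y":-0.0029,"z":0,"ax":0,"ay":0,"az":0,"claw":1},{"x":-0.076,"y":-0.0058,"z":0,"ax":0,"ay":0,"az":0,"claw":1},{"x":-0.114,"y":-0.0087,"z":0,"ax":0,"ay":0,"az":0,"claw":1},{"x":-0.150,"y":-0.0114,"z":0,"ax":0,"ay":0,"az":0,"claw":1},{"x":-0.18,"y":-0.0136,"z":0,"ax":0,"ay":0,"az":0,"claw":1}]'
python3 -m crank '[{"x":-0.014,"y":-0.001,"z":0.01,"ax":0,"ay":0,"az":0,"claw":1},{"x":-0.022,"y":-0.0016,"z":0.02,"ax":0,"ay":0,"az":0,"claw":1},{"x":-0.026,"y":-0.002,"z":0.03,"ax":0,"ay":0,"az":0,"claw":1},{"x":-0.026,"y":-0.002,"z":0.035,"ax":0,"ay":0,"az":0,"claw":1},{"x":-0.026,"y":-0.002,"z":0.035,"ax":0,"ay":0,"az":0,"claw":1}]'
python3 - <<'E'
from h import *
goal([.5177,-.1642,.096],95.7)
c=snap('side'); d=snap('scene')
cv2.imwrite('pics/m4.png',np.hstack([cv2.resize(c['color'][190:330,230:400],(400,330),interpolation=2),cv2.resize(d['color'][150:290,220:390],(400,330),interpolation=2)]))
E
```

```text
time: 5.3
ee_pos: [0.5133, 0.0421, 0.1398]
eef_rot: [0.671, 0.741, -0.001, -0.001]
ft_force: [0.5, -0.3, -4.0]
width: 0.0234
time: 5.72
ee_pos: [0.5174, -0.1394, 0.1397]
eef_rot: [0.672, 0.741, -0.001, -0.001]
ft_force: [1.0, -0.3, -4.1]
width: 0.0234
time: 6.13
ee_pos: [0.5183, -0.1602, 0.1038]
eef_rot: [0.67, 0.742, -0.0, -0.002]
ft_force: [-0.6, 0.4, -4.4]
width: 0.0238
t 6.1333 pos [ 0.5183 -0.1602  0.1038] F [-0.64  0.41 -4.36] w 0.0238 j7 1.85
shift [-0.0039 -0.001   0.0078] turn [-0.0015 -0.001   0.0011]
```

View pics/m4.png

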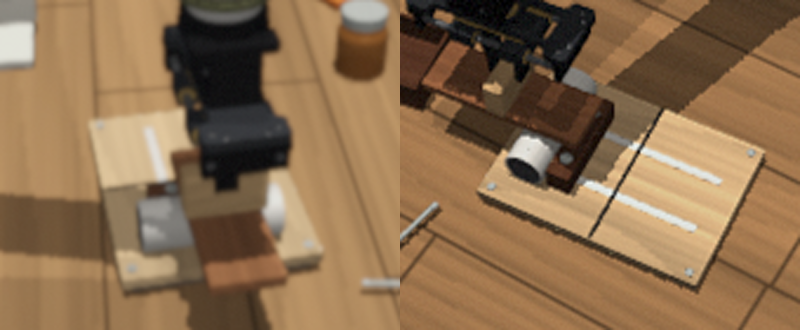

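Run:
```python
from h import *
d=cv2.imread('pics/d1.png'); c=snap('side')
g=d.astype(int); m=((g.max(2)-g.min(2)<22)&(g.min(2)>95)).astype(np.uint8)[262:302,275:365]
n,l,s,ce=cv2.connectedComponentsWithStats(m); i=1+s[1:,4].argmax(); print(s[i][:4]+[275,262,0,0],ce[i]+[275,262])
x0=s[i][0]+275; x1=x0+s[i][2]
L=at(c,x0+1.5,285,.05); Rr=at(c,x1-1.5,278,.05); print(L,Rr,(L+Rr)/2,np.linalg.norm(L-Rr))
for p in [L,Rr]: print(proj(c,p))
goal([.5177,-.1642,.1],95.7)
```

```text
[289 262  62  34] [318.93726937 280.16752768]
[ 0.44544349 -0.11889052  0.05      ] [ 0.58427852 -0.10893095  0.05      ] [ 0.514861   -0.11391074  0.05      ] 0.13919180809631818
(np.float64(290.5), np.float64(284.99999999999994))
(np.float64(349.5), np.float64(278.0))
t 6.2833 pos [ 0.5198 -0.1608  0.1062] F [-0.5  -0.48 -3.87] w 0.0232 j7 1.85
shift [-0.0032 -0.0025  0.0062] turn [ 0.0002 -0.0002  0.0011]
```

Side view: the block hangs level over the pipe. The pipe's measured ends (139 mm apart) give its centre as (0.514, −0.113), and the block is in line with it. Lowering gently now.

```bash
python3 -m crank '[{"x":0,"y":0,"z":0.002,"ax":0,"ay":0,"az":0,"claw":1},{"x":0,"y":0,"z":0.004,"ax":0,"ay":0,"az":0,"claw":1},{"x":0,"y":0,"z":0.006,"ax":0,"ay":0,"az":0,"claw":1},{"x":0,"y":0,"z":0.006,"ax":0,"ay":0,"az":0,"claw":1},{"x":0,"y":0,"z":0.006,"ax":0,"ay":0,"az":0,"claw":1}]'
python3 -m crank '[{"x":0,"y":0,"z":0.001,"ax":0,"ay":0,"az":0,"claw":1},{"x":0,"y":0,"z":0.002,"ax":0,"ay":0,"az":0,"claw":1},{"x":0,"y":0,"z":0.002,"ax":0,"ay":0,"az":0,"claw":1},{"x":0,"y":0,"z":0.002,"ax":0,"ay":0,"az":0,"claw":1},{"x":0,"y":0,"z":0.002,"ax":0,"ay":0,"az":0,"claw":1}]'
python3 -m crank '[{"x":0,"y":0,"z":0.001,"ax":0,"ay":0,"az":0,"claw":1},{"x":0,"y":0,"z":0.001,"ax":0,"ay":0,"az":0,"claw":1},{"x":0,"y":0,"z":0.001,"ax":0,"ay":0,"az":0,"claw":1},{"x":0,"y":0,"z":0.001,"ax":0,"ay":0,"az":0,"claw":1},{"x":0,"y":0,"z":0.001,"ax":0,"ay":0,"az":0,"claw":1}]'
python3 -c "from h import *
goal([.5195,-.165,.1],95.7); print(r.read_state()['torque'])"
```

```text
time: 6.7
ee_pos: [0.5193, -0.1622, 0.0999]
eef_rot: [0.671, 0.741, -0.0, -0.0]
ft_force: [0.3, 0.4, -3.4]
width: 0.023
time: 7.12
ee_pos: [0.5194, -0.1623, 0.098]
eef_rot: [0.671, 0.741, 0.0, 0.0]
ft_force: [0.1, 0.2, -4.2]
width: 0.0235
time: 7.53
ee_pos: [0.5194, -0.1623, 0.097]
eef_rot: [0.671, 0.741, 0.0, 0.0]
ft_force: [-0.3, -0.3, -3.5]
width: 0.0238
t 7.5333 pos [ 0.5194 -0.1623  0.097 ] F [-0.34 -0.32 -3.47] w 0.0238 j7 1.85
shift [-0.0027 -0.0002 -0.003 ] turn [0.0001 0.     0.0001]
[ 0.14333809 -0.00763311  0.00780521]
```

```bash
python3 -m crank '[{"x":0,"y":0,"z":0.001,"ax":0,"ay":0,"az":0,"claw":1},{"x":0,"y":0,"z":0.001,"ax":0,"ay":0,"az":0,"claw":1},{"x":0,"y":0,"z":0.001,"ax":0,"ay":0,"az":0,"claw":1},{"x":0,"y":0,"z":0.001,"ax":0,"ay":0,"az":0,"claw":1},{"x":0,"y":0,"z":0.001,"ax":0,"ay":0,"az":0,"claw":1}]'
python3 -m crank '[{"x":0,"y":0,"z":0.0005,"ax":0,"ay":0,"az":0,"claw":1},{"x":0,"y":0,"z":0.0005,"ax":0,"ay":0,"az":0,"claw":1},{"x":0,"y":0,"z":0.0005,"ax":0,"ay":0,"az":0,"claw":1},{"x":0,"y":0,"z":0.0005,"ax":0,"ay":0,"az":0,"claw":1},{"x":0,"y":0,"z":0.0005,"ax":0,"ay":0,"az":0,"claw":1}]'
python3 -c "from h import *
goal([.5195,-.165,.1],95.7); print(r.read_state()['torque'])"
```

```text
time: 7.95
ee_pos: [0.5194, -0.1622, 0.096]
eef_rot: [0.671, 0.741, 0.0, 0.0]
ft_force: [0.6, -0.4, -3.7]
width: 0.0232
time: 8.37
ee_pos: [0.5195, -0.1624, 0.0957]
eef_rot: [0.671, 0.741, 0.0, 0.0]
ft_force: [-1.2, -1.0, 0.4]
width: 0.0236
t 8.3667 pos [ 0.5195 -0.1624  0.0957] F [-1.22 -1.04  0.36] w 0.0236 j7 1.85
shift [-0.0026 -0.0003 -0.0043] turn [0.0002 0.0001 0.    ]
[0.19825991 0.22254772 0.01236726]
```

```bash
python3 -m crank '[{"x":0,"y":0,"z":0.0003,"ax":0,"ay":0,"az":0,"claw":1},{"x":0,"y":0,"z":0.0003,"ax":0,"ay":0,"az":0,"claw":1},{"x":0,"y":0,"z":0.0003,"ax":0,"ay":0,"az":0,"claw":1},{"x":0,"y":0,"z":0.0003,"ax":0,"ay":0,"az":0,"claw":1},{"x":0,"y":0,"z":0.0003,"ax":0,"ay":0,"az":0,"claw":1}]'
python3 -m crank '[{"x":0,"y":0,"z":0.0003,"ax":0,"ay":0,"az":0,"claw":1},{"x":0,"y":0,"z":0.0003,"ax":0,"ay":0,"az":0,"claw":1},{"x":0,"y":0,"z":0.0003,"ax":0,"ay":0,"az":0,"claw":1},{"x":0,"y":0,"z":0.0003,"ax":0,"ay":0,"az":0,"claw":1},{"x":0,"y":0,"z":0.0003,"ax":0,"ay":0,"az":0,"claw":1}]'
python3 -c "from h import *
goal([.5195,-.165,.1],95.7); print(r.read_state()['torque'])"
```

```text
time: 8.78
ee_pos: [0.5196, -0.1625, 0.0955]
eef_rot: [0.671, 0.741, 0.0, 0.0]
ft_force: [-2.7, -1.4, 4.9]
width: 0.0235
time: 9.2
ee_pos: [0.5196, -0.1626, 0.0954]
eef_rot: [0.671, 0.741, 0.0, 0.0]
ft_force: [-2.4, -2.4, 7.9]
width: 0.0235
t 9.2 pos [ 0.5196 -0.1626  0.0954] F [-2.44 -2.43  7.95] w 0.0235 j7 1.85
shift [-0.0024 -0.0003 -0.0046] turn [ 0.0003  0.0002 -0.0001]
[0.19179953 0.71601224 0.00595377]
```

Normal force is about 11.5 N after adding the block's weight. Now rolling forward in small steps, watching the force.

```bash
python3 -m crank '[{"x":0.001,"y":0,"z":0,"ax":0,"ay":0,"az":0,"claw":1},{"x":0.003,"y":0,"z":0,"ax":0,"ay":0,"az":0,"claw":1},{"x":0.005,"y":0,"z":0,"ax":0,"ay":0,"az":0,"claw":1},{"x":0.007,"y":0,"z":0.0001,"ax":0,"ay":0,"az":0,"claw":1},{"x":0.009,"y":0,"z":0.0001,"ax":0,"ay":0,"az":0,"claw":1}]'
python3 -m crank '[{"x":0.002,"y":0,"z":0,"ax":0,"ay":0,"az":0,"claw":1},{"x":0.004,"y":0,"z":0,"ax":0,"ay":0,"az":0,"claw":1},{"x":0.006,"y":0,"z":0,"ax":0,"ay":0,"az":0,"claw":1},{"x":0.008,"y":0,"z":0.0001,"ax":0,"ay":0,"az":0,"claw":1},{"x":0.01,"y":0,"z":0.0001,"ax":0,"ay":0,"az":0,"claw":1}]'
python3 -c "from h import *
goal([.5195,-.165,.1],95.7); print(r.read_state()['torque'])"
```

```text
time: 9.62
ee_pos: [0.5189, -0.1545, 0.0955]
eef_rot: [0.671, 0.741, -0.0, 0.001]
ft_force: [-2.3, -4.1, 8.0]
width: 0.024
time: 10.03
ee_pos: [0.5179, -0.1446, 0.0955]
eef_rot: [0.671, 0.741, -0.0, 0.001]
ft_force: [-1.8, -3.7, 8.3]
width: 0.0233
t 10.0333 pos [ 0.5179 -0.1446  0.0955] F [-1.79 -3.68  8.32] w 0.0233 j7 1.82
shift [-0.0205 -0.0005 -0.0045] turn [ 0.0006  0.0009 -0.0004]
[-0.66373655  0.55861613  0.06608693]
```

```bash
for i in 1; do
python3 -m crank '[{"x":0.002,"y":0,"z":0,"ax":0,"ay":0,"az":0,"claw":1},{"x":0.004,"y":0,"z":0,"ax":0,"ay":0,"az":0,"claw":1},{"x":0.006,"y":0,"z":0,"ax":0,"ay":0,"az":0,"claw":1},{"x":0.008,"y":0,"z":0.0001,"ax":0,"ay":0,"az":0,"claw":1},{"x":0.01,"y":0,"z":0.0001,"ax":0,"ay":0,"az":0,"claw":1}]'
python3 -m crank '[{"x":0.002,"y":0,"z":0,"ax":0,"ay":0,"az":0,"claw":1},{"x":0.004,"y":0,"z":0,"ax":0,"ay":0,"az":0,"claw":1},{"x":0.006,"y":0,"z":0,"ax":0,"ay":0,"az":0,"claw":1},{"x":0.008,"y":0,"z":0.0001,"ax":0,"ay":0,"az":0,"claw":1},{"x":0.01,"y":0,"z":0.0001,"ax":0,"ay":0,"az":0,"claw":1}]'
done
python3 - <<'E'
from h import *
goal([.5195,-.165,.1],95.7)
c=snap('side'); d=snap('scene')
cv2.imwrite('pics/m5.png',np.hstack([cv2.resize(c['color'][190:330,230:400],(400,330),interpolation=2),cv2.resize(d['color'][150:290,220:390],(400,330),interpolation=2)]))
E
```

```text
time: 10.45
ee_pos: [0.517, -0.1346, 0.0954]
eef_rot: [0.671, 0.741, -0.0, 0.001]
ft_force: [-2.6, -4.0, 7.9]
width: 0.0236
time: 10.87
ee_pos: [0.5161, -0.1246, 0.0953]
eef_rot: [0.671, 0.741, -0.0, 0.001]
ft_force: [-1.9, -5.3, 8.1]
width: 0.0235
t 10.8667 pos [ 0.5161 -0.1246  0.0953] F [-1.89 -5.26  8.06] w 0.0235 j7 1.78
shift [-0.0405 -0.0005 -0.0046] turn [ 0.0007  0.0009 -0.0003]
```

View pics/m5.png

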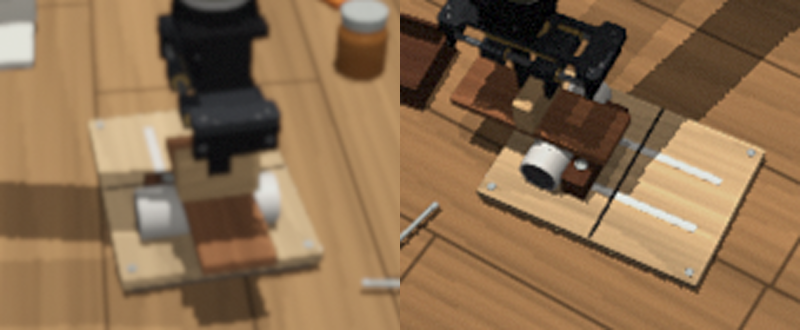

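The pipe is rolling under the block and pushing the stop: its end face moved from about (531,158) to (543,168) in the right half of the picture. The force is steady, so I continue.

```bash
python3 -m crank '[{"x":0.0025,"y":0,"z":0,"ax":0,"ay":0,"az":0,"claw":1},{"x":0.005,"y":0,"z":0,"ax":0,"ay":0,"az":0,"claw":1},{"x":0.0075,"y":0,"z":0.0001,"ax":0,"ay":0,"az":0,"claw":1},{"x":0.01,"y":0,"z":0.0001,"ax":0,"ay":0,"az":0,"claw":1},{"x":0.0125,"y":0,"z":0.00015,"ax":0,"ay":0,"az":0,"claw":1}]'
python3 -m crank '[{"x":0.0025,"y":0,"z":0,"ax":0,"ay":0,"az":0,"claw":1},{"x":0.005,"y":0,"z":0,"ax":0,"ay":0,"az":0,"claw":1},{"x":0.0075,"y":0,"z":0.0001,"ax":0,"ay":0,"az":0,"claw":1},{"x":0.01,"y":0,"z":0.0001,"ax":0,"ay":0,"az":0,"claw":1},{"x":0.0125,"y":0,"z":0.00015,"ax":0,"ay":0,"az":0,"claw":1}]'
python3 -m crank '[{"x":0.0025,"y":0,"z":0,"ax":0,"ay":0,"az":0,"claw":1},{"x":0.005,"y":0,"z":0,"ax":0,"ay":0,"az":0,"claw":1},{"x":0.0075,"y":0,"z":0.0001,"ax":0,"ay":0,"az":0,"claw":1},{"x":0.01,"y":0,"z":0.0001,"ax":0,"ay":0,"az":0,"claw":1},{"x":0.0125,"y":0,"z":0.00015,"ax":0,"ay":0,"az":0,"claw":1}]'
python3 -c "from h import *
goal([.5195,-.165,.1],95.7); print(r.read_state()['torque'])"
```

```text
time: 11.38
ee_pos: [0.5149, -0.1122, 0.0952]
eef_rot: [0.671, 0.741, 0.0, 0.001]
ft_force: [-1.6, -4.3, 8.8]
width: 0.0235
time: 11.8
ee_pos: [0.5137, -0.0997, 0.095]
eef_rot: [0.671, 0.741, 0.0, 0.001]
ft_force: [-1.8, -3.3, 9.2]
width: 0.0239
time: 12.22
ee_pos: [0.5126, -0.0872, 0.0949]
eef_rot: [0.671, 0.741, 0.0, 0.001]
ft_force: [-0.8, -4.2, 8.0]
width: 0.0233
t 12.2167 pos [ 0.5126 -0.0872  0.0949] F [-0.82 -4.22  8.  ] w 0.0233 j7 1.71
shift [-0.0781 -0.0008 -0.005 ] turn [ 0.001   0.0009 -0.0003]
[-0.97076382  0.26631511  0.02087026]
```

```bash
python3 -m crank '[{"x":0.0025,"y":0,"z":0,"ax":0,"ay":0,"az":0,"claw":1},{"x":0.005,"y":0,"z":0,"ax":0,"ay":0,"az":0,"claw":1},{"x":0.0075,"y":0,"z":0.0001,"ax":0,"ay":0,"az":0,"claw":1},{"x":0.01,"y":0,"z":0.0001,"ax":0,"ay":0,"az":0,"claw":1},{"x":0.0125,"y":0,"z":0.0002,"ax":0,"ay":0,"az":0,"claw":1}]'
python3 -m crank '[{"x":0.0025,"y":0,"z":0,"ax":0,"ay":0,"az":0,"claw":1},{"x":0.005,"y":0,"z":0,"ax":0,"ay":0,"az":0,"claw":1},{"x":0.0075,"y":0,"z":0.0001,"ax":0,"ay":0,"az":0,"claw":1},{"x":0.01,"y":0,"z":0.0001,"ax":0,"ay":0,"az":0,"claw":1},{"x":0.0125,"y":0,"z":0.00015,"ax":0,"ay":0,"az":0,"claw":1}]'
python3 -m crank '[{"x":0.0025,"y":0,"z":0,"ax":0,"ay":0,"az":0,"claw":1},{"x":0.005,"y":0,"z":0,"ax":0,"ay":0,"az":0,"claw":1},{"x":0.0075,"y":0,"z":0.0001,"ax":0,"ay":0,"az":0,"claw":1},{"x":0.01,"y":0,"z":0.0001,"ax":0,"ay":0,"az":0,"claw":1},{"x":0.0125,"y":0,"z":0.00015,"ax":0,"ay":0,"az":0,"claw":1}]'
python3 -c "from h import *
goal([.5195,-.165,.1],95.7); print(r.read_state()['torque'])"
```

```text
time: 12.63
ee_pos: [0.5115, -0.0748, 0.0948]
eef_rot: [0.671, 0.741, 0.0, 0.001]
ft_force: [-1.7, -4.0, 7.8]
width: 0.0234
time: 13.05
ee_pos: [0.5103, -0.0623, 0.0946]
eef_rot: [0.671, 0.741, 0.0, 0.001]
ft_force: [-1.3, -4.2, 8.3]
width: 0.0237
time: 13.47
ee_pos: [0.5091, -0.0498, 0.0944]
eef_rot: [0.671, 0.741, 0.0, 0.001]
ft_force: [0.5, -4.2, 7.2]
width: 0.0231
t 13.4667 pos [ 0.5091 -0.0498  0.0944] F [ 0.47 -4.19  7.2 ] w 0.0231 j7 1.63
shift [-0.1156 -0.001  -0.0054] turn [ 0.0012  0.0009 -0.0002]
[-1.16730422  0.06514258 -0.01563208]
```

```bash
python3 -m crank '[{"x":0.0025,"y":0,"z":0.0001,"ax":0,"ay":0,"az":0,"claw":1},{"x":0.005,"y":0,"z":0.0001,"ax":0,"ay":0,"az":0,"claw":1},{"x":0.0075,"y":0,"z":0.0002,"ax":0,"ay":0,"az":0,"claw":1},{"x":0.01,"y":0,"z":0.0002,"ax":0,"ay":0,"az":0,"claw":1},{"x":0.0125,"y":0,"z":0.00025,"ax":0,"ay":0,"az":0,"claw":1}]'
python3 -m crank '[{"x":0.0025,"y":0,"z":0,"ax":0,"ay":0,"az":0,"claw":1},{"x":0.005,"y":0,"z":0,"ax":0,"ay":0,"az":0,"claw":1},{"x":0.0075,"y":0,"z":0.0001,"ax":0,"ay":0,"az":0,"claw":1},{"x":0.01,"y":0,"z":0.0001,"ax":0,"ay":0,"az":0,"claw":1},{"x":0.0125,"y":0,"z":0.0002,"ax":0,"ay":0,"az":0,"claw":1}]'
python3 -m crank '[{"x":0.0025,"y":0,"z":0,"ax":0,"ay":0,"az":0,"claw":1},{"x":0.005,"y":0,"z":0,"ax":0,"ay":0,"az":0,"claw":1},{"x":0.0075,"y":0,"z":0.0001,"ax":0,"ay":0,"az":0,"claw":1},{"x":0.01,"y":0,"z":0.0001,"ax":0,"ay":0,"az":0,"claw":1},{"x":0.0125,"y":0,"z":0.0002,"ax":0,"ay":0,"az":0,"claw":1}]'
python3 - <<'E'
from h import *
goal([.5195,-.165,.1],95.7)
c=snap('side'); d=snap('scene')
cv2.imwrite('pics/m6.png',np.hstack([cv2.resize(c['color'][210:310,260:380],(400,333),interpolation=2),cv2.resize(d['color'][170:270,260:380],(400,333),interpolation=2)]))
E
```

```text
time: 13.88
ee_pos: [0.5079, -0.0374, 0.0942]
eef_rot: [0.671, 0.741, 0.0, 0.002]
ft_force: [-0.1, -3.7, 6.7]
width: 0.0238
time: 14.3
ee_pos: [0.5068, -0.0249, 0.094]
eef_rot: [0.671, 0.741, 0.0, 0.002]
ft_force: [-0.0, -3.5, 7.3]
width: 0.0233
time: 14.72
ee_pos: [0.5056, -0.0125, 0.0938]
eef_rot: [0.671, 0.741, 0.0, 0.002]
ft_force: [-0.2, -4.5, 6.5]
width: 0.0234
t 14.7167 pos [ 0.5056 -0.0125  0.0938] F [-0.2  -4.52  6.48] w 0.0234 j7 1.56
shift [-0.1532 -0.0012 -0.006 ] turn [ 0.0014  0.0008 -0.0002]
```

View pics/m6.png

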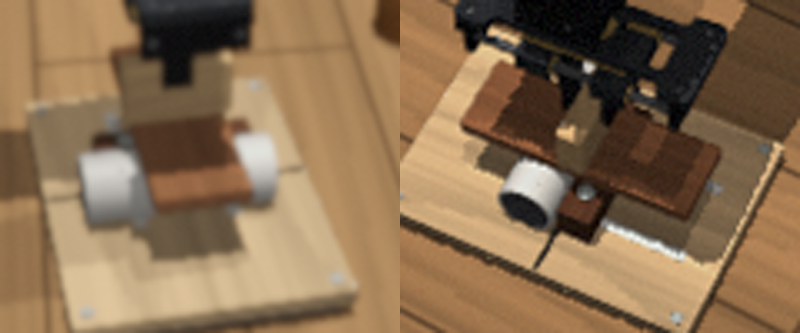

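The pipe is approaching the line. In the scene view its end face is near (297.5,232), with the stop still against it. I'll measure by the dark bore's centroid, compared with the picture taken before the roll.

```bash
cat >> h.py <<'E'
import pickle
A=np.radians(5.7); X=np.array([np.cos(A),np.sin(A)]); Y=np.array([-X[1],X[0]])
def bore(c,u,v,z):
    g=cv2.cvtColor(c['color'],cv2.COLOR_BGR2HSV).astype(int); u0,v0=int(u)-14,int(v)-14
    p=g[v0:v0+28,u0:u0+28]; m=((p[...,2]<75)&(p[...,1]<120)).astype(np.uint8)
    n,l,s,ce=cv2.connectedComponentsWithStats(m); i=l[14,14] or 1+s[1:,4].argmax(); k=ce[i]+[u0,v0]
    P=at(c,*k,z); print('bore',k.round(1),s[i],P.round(4),'across',P[:2]@Y,'along',P[:2]@X); return P
def line_ends(c,a,b):
    "dark-line refinement: darkest pixel column along rows crossing near given ends"
    g=cv2.cvtColor(c['color'],cv2.COLOR_BGR2GRAY).astype(float); o=[]
    for t in np.linspace(.03,.97,25):
        q=np.array(a)*(1-t)+np.array(b)*t; v=int(round(q[1])); xs=np.arange(int(q[0])-4,int(q[0])+6); w=np.clip(g[v,xs].max()-g[v,xs]-30,0,None)
        if w.sum()>0: P=at(c,(w*xs).sum()/w.sum(),v,.0237); o.append(P[:2]@Y)
    return np.array(o)
E
python3 - <<'E'
from h import *
w,c=pickle.load(open('v.pkl','rb'))
o=line_ends(c,(331.6,196.4),(301.2,250.4)); print('line',np.median(o),o.round(4))
bore(c,272.6,222,.05)
d=snap('scene'); bore(d,297.5,232,.0488)
E
```

```text
line -0.06314303945531678 [-0.0625 -0.0629 -0.0625 -0.0625 -0.0628 -0.0629 -0.0598 -0.0631 -0.0627
 -0.0631 -0.063  -0.0633 -0.0631 -0.0632 -0.0636 -0.0608 -0.0621 -0.064
 -0.0635 -0.0634 -0.0638 -0.0639 -0.0635 -0.0639 -0.0641]
bore [272.1 222. ] [ 7  9 15 11 90] [ 0.5827 -0.1057  0.05  ] across -0.1630283221438654 along 0.5693204492222441
bore [296.8 232.6] [ 7 10 15 11 92] [ 0.5763 -0.0312  0.0488] across -0.08824846287906055 along 0.5703908406770807
```

```bash
python3 -m crank '[{"x":0.0025,"y":0,"z":0.0001,"ax":0,"ay":0,"az":0,"claw":1},{"x":0.005,"y":0,"z":0.0002,"ax":0,"ay":0,"az":0,"claw":1},{"x":0.0075,"y":0,"z":0.0002,"ax":0,"ay":0,"az":0,"claw":1},{"x":0.01,"y":0,"z":0.0003,"ax":0,"ay":0,"az":0,"claw":1},{"x":0.0125,"y":0,"z":0.0003,"ax":0,"ay":0,"az":0,"claw":1}]'
python3 -m crank '[{"x":0.0025,"y":0,"z":0.0001,"ax":0,"ay":0,"az":0,"claw":1},{"x":0.005,"y":0,"z":0.0001,"ax":0,"ay":0,"az":0,"claw":1},{"x":0.0075,"y":0,"z":0.0002,"ax":0,"ay":0,"az":0,"claw":1},{"x":0.01,"y":0,"z":0.0002,"ax":0,"ay":0,"az":0,"claw":1},{"x":0.0125,"y":0,"z":0.00025,"ax":0,"ay":0,"az":0,"claw":1}]'
python3 -m crank '[{"x":0.0025,"y":0,"z":0,"ax":0,"ay":0,"az":0,"claw":1},{"x":0.005,"y":0,"z":0.0001,"ax":0,"ay":0,"az":0,"claw":1},{"x":0.0075,"y":0,"z":0.0001,"ax":0,"ay":0,"az":0,"claw":1},{"x":0.01,"y":0,"z":0.0002,"ax":0,"ay":0,"az":0,"claw":1},{"x":0.0125,"y":0,"z":0.00025,"ax":0,"ay":0,"az":0,"claw":1}]'
python3 - <<'E'
from h import *
goal([.5195,-.165,.1],95.7)
c=snap('side'); d=snap('scene'); bore(d,303,235,.0487); pickle.dump((c,d),open('v2.pkl','wb'))
cv2.imwrite('pics/m7.png',np.vstack([cv2.resize(c['color'][235:295,270:370],(500,300),interpolation=2),cv2.resize(d['color'][205:265,260:360],(500,300),interpolation=2)]))
E
```

```text
time: 15.28
ee_pos: [0.5044, -0.0, 0.0936]
eef_rot: [0.671, 0.741, 0.0, 0.002]
ft_force: [1.4, -3.7, 7.1]
width: 0.0234
time: 15.7
ee_pos: [0.5033, 0.0125, 0.0933]
eef_rot: [0.671, 0.741, 0.001, 0.002]
ft_force: [1.0, -4.1, 6.9]
width: 0.0235
time: 16.12
ee_pos: [0.5021, 0.0249, 0.093]
eef_rot: [0.671, 0.741, 0.001, 0.002]
ft_force: [1.8, -2.8, 6.7]
width: 0.0234
t 16.1167 pos [0.5021 0.0249 0.093 ] F [ 1.8  -2.82  6.66] w 0.0234 j7 1.48
shift [-0.1907 -0.0015 -0.0066] turn [ 0.0016  0.0009 -0.0001]
bore [303.3 236.2] [  8   9  14  19 103] [ 0.5768 -0.0104  0.0487] across -0.0676906525445131 along 0.5729576321402177
```

View pics/m7.png

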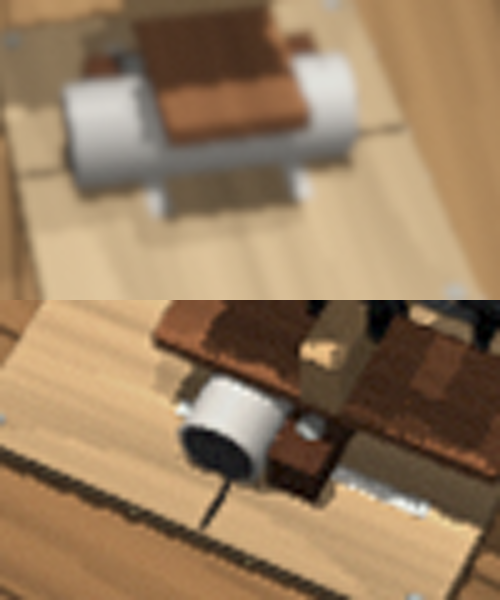

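Run:
```python
from h import *
c,d=pickle.load(open('v2.pkl','rb'))
g=c['color'].astype(int)
def edges(u):
    p=g[240:285,u]; sat=p.max(1)-p.min(1); k=np.where((sat<40)&(p.min(1)>60))[0]+240; return k.min(),k.max()
for u in (287,290,293,332,335,338):
    a,b=edges(u); P=at(c,u,(a+b)/2,.0487); print(u,a,b,P.round(4),P[:2]@Y)
for u,v in ((275,269.8),(280,269.2),(345,261.2),(350,260.3)):
    G=c['color'][int(v)-4:int(v)+5,u].astype(float).mean(1); w=np.clip(G.max()-G-25,0,None); vv=(w*np.arange(int(v)-4,int(v)+5)).sum()/w.sum(); print('line',u,vv,at(c,u,vv,.0237)[:2]@Y)
# scene bore with the line cut off
h=cv2.cvtColor(d['color'],cv2.COLOR_BGR2HSV)[225:250,292:315]; print(((h[...,2]<75)&(h[...,1]<120)).astype(int))
```

```text
287 243 273 [ 0.4434 -0.0129  0.0487] -0.05688804415712722
290 242 273 [ 0.4509 -0.0117  0.0487] -0.05641211351080665
293 240 272 [ 0.4587 -0.0063  0.0487] -0.05183433473498227
332 245 273 [ 0.5535 -0.0295  0.0487] -0.08430610563993837
335 246 267 [ 0.5623 -0.0201  0.0487] -0.07583863656941833
338 246 266 [ 0.57   -0.0189  0.0487] -0.07538637593239139
line 275 269.4347826086956 -0.06421785862239313
line 280 268.8510638297872 -0.06450384703008075
line 345 260.9130434782609 -0.06688215558636255
line 350 257.99038461538464 -0.05761074120163049
[[0 0 0 0 0 0 0 0 0 0 0 0 0 0 0 0 0 0 0 0 0 0 0]
 [0 0 0 0 0 0 0 0 0 0 0 0 0 0 0 0 0 0 0 0 0 0 0]
 [0 0 0 0 0 0 0 0 0 0 0 0 0 0 0 0 0 0 0 0 0 0 0]
 [0 0 0 0 0 0 0 0 0 0 0 0 0 0 0 0 0 0 0 0 0 0 0]
 [0 0 0 0 0 0 0 0 0 0 0 0 0 0 0 0 0 0 0 0 0 0 0]
 [0 0 0 0 0 0 1 0 0 0 0 0 0 0 0 0 0 0 0 0 0 0 0]
 [0 0 0 0 0 1 1 1 1 1 1 0 0 0 0 0 0 0 0 0 0 0 0]
 [0 0 0 0 0 1 1 1 1 1 1 1 1 0 0 0 0 0 0 0 0 0 0]
 [0 0 0 0 0 1 1 1 1 1 1 1 1 1 1 0 0 0 0 0 0 0 0]
 [0 0 0 0 0 1 1 1 1 1 1 1 1 1 1 1 0 0 0 0 0 0 0]
 [0 0 0 0 0 0 1 1 1 1 1 1 1 1 1 1 1 0 0 0 0 0 0]
 [0 0 0 0 0 0 1 1 1 1 1 1 1 1 1 1 1 1 0 0 0 1 0]
 [0 0 0 0 0 0 0 1 1 1 1 1 1 1 1 1 1 1 1 0 0 1 0]
 [0 0 0 0 0 0 0 0 0 1 1 1 1 1 1 1 1 1 1 0 0 1 0]
 [0 0 0 0 0 0 0 0 0 0 0 0 1 1 1 1 1 1 1 0 0 1 1]
 [0 0 0 0 0 0 0 0 0 0 0 0 0 1 1 1 1 1 1 0 0 0 0]
 [0 0 0 0 0 0 0 0 0 0 0 0 0 1 0 0 0 0 0 0 0 1 0]
 [0 0 0 0 0 0 0 0 0 0 0 0 0 1 0 0 0 0 0 0 0 0 1]
 [0 0 0 0 0 0 0 0 0 0 0 0 1 0 0 0 0 0 0 0 0 0 0]
 [0 0 0 0 0 0 0 0 0 0 0 0 1 0 0 0 0 0 0 0 0 0 0]
 [0 0 0 0 0 0 0 0 0 0 0 1 0 0 0 0 0 0 0 0 0 0 0]
 [0 0 0 0 0 0 0 0 0 0 1 1 0 0 0 0 0 0 0 0 0 0 0]
 [0 0 0 0 0 0 0 0 0 0 1 0 0 0 0 0 0 0 0 0 0 0 0]
 [0 0 0 0 0 0 0 0 0 1 0 0 0 0 0 0 0 0 0 0 0 0 0]
 [1 1 0 0 0 0 0 0 0 1 0 0 0 0 0 0 0 0 0 0 0 0 0]]
```

Run:
```python
from h import *
c,d=pickle.load(open('v2.pkl','rb'))
h=cv2.cvtColor(d['color'],cv2.COLOR_BGR2HSV)[225:241,292:311].astype(int); m=(h[...,2]<75)&(h[...,1]<120)
k=np.argwhere(m).mean(0)[::-1]+[292,225]; P=at(d,*k,.0487); print(k,P.round(4),P[:2]@Y)
g=c['color'].astype(int)
for u in (287,291,295,333,336): print(u,' '.join(f"{v}:{g[v,u].mean():.0f}/{np.ptp(g[v,u])}" for v in range(242,278)))
```

```text
[303.34042553 235.42553191] [ 0.5747 -0.0117  0.0487] -0.06876791112601341
287 242:91/42 243:86/39 244:86/40 245:85/41 246:80/44 247:73/46 248:70/48 249:72/43 250:95/28 251:140/14 252:177/11 253:194/9 254:202/9 255:208/9 256:212/9 257:211/9 258:207/9 259:200/8 260:195/8 261:189/8 262:182/8 263:175/8 264:166/8 265:158/7 266:148/7 267:137/8 268:126/7 269:115/6 270:105/7 271:97/12 272:89/22 273:86/34 274:99/45 275:127/55 276:150/61 277:159/62
291 242:85/37 243:88/32 244:89/28 245:83/29 246:70/39 247:62/49 248:65/50 249:77/44 250:111/28 251:155/15 252:185/10 253:199/9 254:205/9 255:210/9 256:212/9 257:209/8 258:204/9 259:198/9 260:192/9 261:186/8 262:179/8 263:171/8 264:162/8 265:153/8 266:143/8 267:133/7 268:121/6 269:112/6 270:103/8 271:94/14 272:88/28 273:95/42 274:121/53 275:144/59 276:153/62 277:154/62
295 242:85/39 243:84/35 244:81/29 245:72/20 246:71/10 247:77/3 248:78/5 249:94/8 250:135/10 251:171/10 252:184/8 253:189/9 254:194/9 255:199/9 256:199/8 257:200/8 258:198/8 259:194/8 260:189/9 261:182/8 262:176/9 263:168/8 264:158/8 265:149/8 266:139/7 267:128/7 268:116/6 269:107/7 270:96/12 271:88/21 272:85/33 273:97/43 274:123/54 275:147/60 276:155/61 277:158/61
333 242:151/63 243:141/62 244:135/56 245:146/38 246:176/19 247:200/11 248:211/8 249:218/7 250:222/6 251:223/6 252:222/6 253:218/7 254:213/9 255:204/10 256:194/11 257:184/12 258:175/11 259:166/10 260:158/9 261:150/9 262:137/8 263:124/7 264:111/7 265:101/10 266:92/20 267:88/32 268:100/43 269:132/56 270:165/61 271:180/62 272:187/59 273:188/57 274:188/59 275:187/64 276:186/66 277:187/67
336 242:164/63 243:165/63 244:169/55 245:181/37 246:197/19 247:210/11 248:217/9 249:220/7 250:222/6 251:223/6 252:221/6 253:218/7 254:213/9 255:207/8 256:200/8 257:192/8 258:183/8 259:173/8 260:161/8 261:149/7 262:134/7 263:119/6 264:108/7 265:97/11 266:87/22 267:92/38 268:116/51 269:142/59 270:163/63 271:173/64 272:179/65 273:180/65 274:181/66 275:182/65 276:182/66 277:183/67
```

Run:
```python
from h import *
c,d=pickle.load(open('v2.pkl','rb'))
for u,t,b in ((287,250.2,272.3),(291,249.9,271.8),(333,245.6,266.3),(336,245.7,266.2)):
    e,r1=ray(c,u,t); _,r2=ray(c,u,b); n=np.linalg.norm
    ax=np.array([np.cos(A-.009),np.sin(A-.009),0])
    f=lambda q:(q-ax*(q@ax))/n(q-ax*(q@ax)); m=f(r1)+f(r2); e2=e-ax*(e@ax)
    t_=(.0487-e[2])/m[2]; P=e2+m*t_; D=np.degrees(np.arccos(f(r1)@f(r2)))
    yv=np.array([-ax[1],ax[0],0]); print(u,'across',P@yv,'diam',2*n(m*t_)*np.sin(np.radians(D/2)))
yv=np.array([-np.sin(A-.009),np.cos(A-.009)])
for u,v in ((275,269.43),(280,268.85),(345,260.9)): print('line',at(c,u,v,.0237)[:2]@yv)
w,c0=pickle.load(open('v.pkl','rb'))
for P in [at(d,303.34,235.43,.0487),at(d,296.8,232.6,.0488),at(c0,272.1,222,.05),at(c0,301.2,250.4,.0237),at(c0,331.6,196.4,.0237)]: print('scene',P[:2]@yv)
```

```text
287 across -0.06602625154545459 diam 0.053780568460969874
291 across -0.06640109154225991 diam 0.05334823852221246
333 across -0.06754410758532506 diam 0.05107236451869825
336 across -0.06904792222781987 diam 0.05057462817726642
line -0.06052753061523326
line -0.06071599419718191
line -0.061551093076098205
scene -0.06362357403095628
scene -0.08323252882561874
scene -0.15790799605974246
scene -0.0553228576174757
scene -0.05688169692726561
```

Both views agree that about 5 mm remains: scene 4.9, side 4.8–6.3, dead reckoning 5.7. Now creeping 8 mm of block travel.

```bash
python3 -m crank '[{"x":0.0016,"y":0,"z":0.0001,"ax":0,"ay":0,"az":0,"claw":1},{"x":0.0032,"y":0,"z":0.0001,"ax":0,"ay":0,"az":0,"claw":1},{"x":0.0048,"y":0,"z":0.0002,"ax":0,"ay":0,"az":0,"claw":1},{"x":0.0064,"y":0,"z":0.0002,"ax":0,"ay":0,"az":0,"claw":1},{"x":0.008,"y":0,"z":0.0002,"ax":0,"ay":0,"az":0,"claw":1}]'
cat >> h.py <<'E'
def check(zc=.0487,bu=(303.3,235.4)):
    c=snap('side'); d=snap('scene'); g=c['color'].astype(float); n=np.linalg.norm; a=A-.009
    ax=np.array([np.cos(a),np.sin(a),0]); yv=np.array([-ax[1],ax[0],0]); f=lambda q:(q-ax*(q@ax))/n(q-ax*(q@ax))
    for u in (287,289,291,333,335,337):
        s=np.ptp(g[:,u],axis=1); m=np.where((s<25)&(g[:,u].mean(1)>85))[0]; m=m[(m>238)&(m<280)]
        # longest run
        k=max(np.split(m,np.where(np.diff(m)>1)[0]+1),key=len); t=k[0]-1+(s[k[0]-1]-25)/(s[k[0]-1]-s[k[0]]+1e-9); b=k[-1]+(25-s[k[-1]])/(s[k[-1]+1]-s[k[-1]]+1e-9)
        e,r1=ray(c,u,t); _,r2=ray(c,u,b); q=f(r1)+f(r2); T=(zc-e[2])/q[2]; P=e-ax*(e@ax)+q*T
        print(u,round(t,1),round(b,1),'side pipe',(P@yv).round(4),'diam',(2*n(q*T)*np.sin(np.arccos(f(r1)@f(r2))/2)).round(4))
    for u,v in ((276,269),(280,268),(347,260),(349,260)):
        G=g[v-4:v+5,u].mean(1); w=np.clip(G.max()-G-25,0,None); print('side line',(at(c,u,(w*np.arange(v-4,v+5)).sum()/w.sum(),.0237)[:2]@yv[:2]).round(4))
    P=bore(d,*bu,zc); print('scene pipe (line mask cut?)',P[:2]@yv[:2]); return c,d
E
python3 - <<'E'
from h import *
goal([.5195,-.165,.1],95.7)
c,d=check(bu=(304.6,236))
pickle.dump((c,d),open('v3.pkl','wb'))
h=cv2.cvtColor(d['color'],cv2.COLOR_BGR2HSV)[226:250,294:314]; print('\n'.join(''.join('.#'[int(x)] for x in row) for row in ((h[...,2]<75)&(h[...,1]<120))))
E
```

```text
time: 16.63
ee_pos: [0.5013, 0.0329, 0.0929]
eef_rot: [0.671, 0.741, 0.001, 0.002]
ft_force: [1.3, -3.3, 6.3]
width: 0.0233
t 16.6333 pos [0.5013 0.0329 0.0929] F [ 1.26 -3.28  6.26] w 0.0233 j7 1.46
shift [-0.1987 -0.0015 -0.0068] turn [ 0.0016  0.0008 -0.0001]
287 249.6 271.3 side pipe -0.0627 diam 0.0529
289 249.5 271.0 side pipe -0.0629 diam 0.0526
291 249.3 270.8 side pipe -0.0631 diam 0.0525
333 244.8 265.4 side pipe -0.064 diam 0.0508
335 244.9 265.1 side pipe -0.0648 diam 0.0501
337 244.9 265.0 side pipe -0.0655 diam 0.0497
side line -0.0608
side line -0.0608
side line -0.0607
side line -0.0612
bore [304.3 236.7] [  8   9  14  19 106] [ 0.5768 -0.0073  0.0487] across -0.06454802623948516 along 0.5732268671001449
scene pipe (line mask cut?) -0.05938643990494921
....................
....................
....................
....................
....................
....#####...........
....#######.........
....#########.......
....###########.....
.....###########....
.....############...
......############..
.......###########..
..........########..
...........#######..
...........#..###...
...........#........
..........#.........
..........#.........
.........#..........
........##..........
........#...........
.......#............
.......#............
```

Run:
```python
from h import *
c,d=pickle.load(open('v3.pkl','rb'))
a=A-.009; yv=np.array([-np.sin(a),np.cos(a),0]); ax=np.array([np.cos(a),np.sin(a),0])
for ac in (-.0615,-.0600,-.0585):
  for r in (.022,):
    P=yv*ac+ax*.5735+[0,0,.0487]; q=np.array([proj(d,P+r*(np.cos(t)*yv+np.sin(t)*np.array([0,0,1]))) for t in np.linspace(0,6.28,90)])
    print(ac,'bbox',q.min(0).round(1),q.max(0).round(1),'mean',q.mean(0).round(1))
g=d['color'].mean(2)
for v in range(243,252):
    xs=np.arange(297,312); w=np.clip(np.median(g[v,xs])-g[v,xs]-25,0,None); u=(w*xs).sum()/w.sum(); print(v,u.round(2),(at(d,u,v,.0237)@yv).round(4))
cv2.imwrite('pics/m8.png',np.hstack([cv2.resize(d['color'][222:254,286:326],(400,320),interpolation=2),cv2.resize(c['color'][238:278,326:376],(400,320),interpolation=2)]))
```

```text
-0.0615 bbox [296.3 231.1] [311.1 241.6] mean [303.8 236.4]
-0.06 bbox [296.8 231.3] [311.6 241.8] mean [304.3 236.6]
-0.0585 bbox [297.3 231.5] [312.1 242. ] mean [304.8 236.8]
243 305.29 -0.0557
244 303.66 -0.0583
245 303.08 -0.0583
246 302.46 -0.0584
247 301.82 -0.0585
248 301.28 -0.0584
249 300.61 -0.0587
250 299.33 -0.0604
251 298.08 -0.062
```

View pics/m8.png

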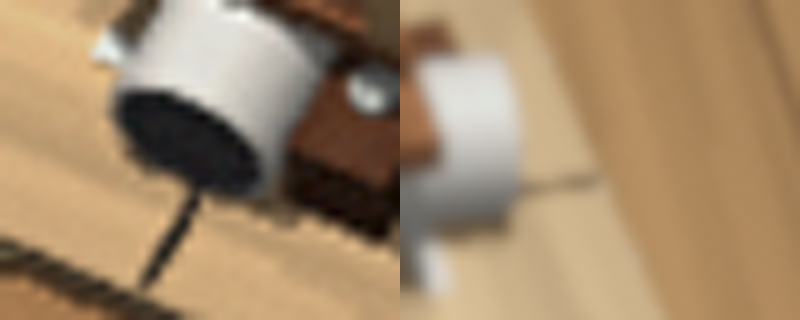

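The scene crop shows the line meeting the bore just below its middle; the side crop shows the line just ahead of the right end's centre. Remaining distance is about 1 mm by the scene view and about 2.5 mm by the coarser side view. One last creep of 3 mm of block travel (1.5 mm of pipe).

```bash
python3 -m crank '[{"x":0.0007,"y":0,"z":0.0001,"ax":0,"ay":0,"az":0,"claw":1},{"x":0.0014,"y":0,"z":0.0001,"ax":0,"ay":0,"az":0,"claw":1},{"x":0.0021,"y":0,"z":0.0001,"ax":0,"ay":0,"az":0,"claw":1},{"x":0.003,"y":0,"z":0.0001,"ax":0,"ay":0,"az":0,"claw":1},{"x":0.003,"y":0,"z":0.0001,"ax":0,"ay":0,"az":0,"claw":1}]'
python3 - <<'E'
from h import *
goal([.5013,.0329,.15],95.7)
c,d=check(bu=(304.8,236))
h=cv2.cvtColor(d['color'],cv2.COLOR_BGR2HSV)[226:250,294:314]; print('\n'.join(''.join('.#'[int(x)] for x in row) for row in ((h[...,2]<75)&(h[...,1]<120))))
E
```

```text
time: 17.15
ee_pos: [0.5011, 0.036, 0.0928]
eef_rot: [0.671, 0.741, 0.001, 0.002]
ft_force: [1.5, -3.0, 7.1]
width: 0.0229
t 17.15 pos [0.5011 0.036  0.0928] F [ 1.52 -3.02  7.12] w 0.0229 j7 1.46
shift [-0.0032  0.0001 -0.0572] turn [0.0017 0.0008 0.    ]
287 249.1 270.7 side pipe -0.0606 diam 0.0528
289 249.2 270.6 side pipe -0.0616 diam 0.0525
291 248.9 270.3 side pipe -0.0613 diam 0.0523
333 244.5 265.0 side pipe -0.0627 diam 0.0507
335 244.5 264.8 side pipe -0.0632 diam 0.0502
337 244.5 264.6 side pipe -0.0638 diam 0.0497
side line -0.0609
side line -0.0611
side line -0.0606
side line -0.0612
bore [304.9 237. ] [  8   9  15  19 107] [ 0.5768 -0.0056  0.0487] across -0.06285889064230761 along 0.5734276745482029
scene pipe (line mask cut?) -0.05769556547466706
....................
....................
....................
....................
....................
.....###............
....#######.........
....#########.......
.....##########.....
.....###########....
......###########...
......############..
.......############.
..........#########.
...........########.
...........#..####..
...........#......#.
..........#.........
..........#.........
.........#..........
........##..........
........#...........
.......#............
.......#............
```

Pipe against line: side −1.2 mm, scene +0.7 mm, so it is centred within measuring accuracy. Lifting straight off.

```bash
python3 -m crank '[{"x":0,"y":0,"z":-0.001,"ax":0,"ay":0,"az":0,"claw":1},{"x":0,"y":0,"z":-0.003,"ax":0,"ay":0,"az":0,"claw":1},{"x":0,"y":0,"z":-0.006,"ax":0,"ay":0,"az":0,"claw":1},{"x":0,"y":0,"z":-0.012,"ax":0,"ay":0,"az":0,"claw":1},{"x":0,"y":0,"z":-0.02,"ax":0,"ay":0,"az":0,"claw":1}]'
python3 -m crank '[{"x":0,"y":0,"z":-0.01,"ax":0,"ay":0,"az":0,"claw":1},{"x":0,"y":0,"z":-0.02,"ax":0,"ay":0,"az":0,"claw":1},{"x":0,"y":0,"z":-0.03,"ax":0,"ay":0,"az":0,"claw":1},{"x":0,"y":0,"z":-0.04,"ax":0,"ay":0,"az":0,"claw":1},{"x":0,"y":0,"z":-0.04,"ax":0,"ay":0,"az":0,"claw":1}]'
python3 - <<'E'
from h import *
goal([.5065,.383,.15],95.7)
d=snap('scene'); bore(d,304.8,236,.0487)
E
```

```text
time: 17.67
ee_pos: [0.4987, 0.037, 0.1115]
eef_rot: [0.671, 0.742, -0.001, -0.001]
ft_force: [0.3, 0.2, -3.2]
width: 0.0233
time: 18.08
ee_pos: [0.5008, 0.0369, 0.1545]
eef_rot: [0.671, 0.741, 0.001, 0.001]
ft_force: [0.7, -0.3, -3.3]
width: 0.023
t 18.0833 pos [0.5008 0.0369 0.1545] F [ 0.69 -0.3  -3.34] w 0.023 j7 1.48
shift [0.3438 0.04   0.0046] turn [0.0019 0.0001 0.    ]
bore [304.8 237. ] [  8   9  15  19 106] [ 0.5769 -0.0058  0.0487] across -0.06303213170978694 along 0.573477979706433
```

```bash
python3 -m crank '[{"x":0.015,"y":0.0017,"z":0,"ax":0,"ay":0,"az":0,"claw":1},{"x":0.045,"y":0.005,"z":0,"ax":0,"ay":0,"az":0,"claw":1},{"x":0.08,"y":0.0093,"z":0,"ax":0,"ay":0,"az":0,"claw":1},{"x":0.115,"y":0.0134,"z":0,"ax":0,"ay":0,"az":0,"claw":1},{"x":0.15,"y":0.0175,"z":0,"ax":0,"ay":0,"az":0,"claw":1}]'
python3 -m crank '[{"x":0.035,"y":0.004,"z":0,"ax":0,"ay":0,"az":0,"claw":1},{"x":0.07,"y":0.008,"z":0,"ax":0,"ay":0,"az":0,"claw":1},{"x":0.105,"y":0.012,"z":0,"ax":0,"ay":0,"az":0,"claw":1},{"x":0.14,"y":0.016,"z":0,"ax":0,"ay":0,"az":0,"claw":1},{"x":0.165,"y":0.019,"z":0,"ax":0,"ay":0,"az":0,"claw":1}]'
python3 -m crank '[{"x":0.018,"y":0.002,"z":0.01,"ax":0,"ay":0,"az":0,"claw":1},{"x":0.026,"y":0.003,"z":0.03,"ax":0,"ay":0,"az":0,"claw":1},{"x":0.029,"y":0.003,"z":0.06,"ax":0,"ay":0,"az":0,"claw":1},{"x":0.029,"y":0.003,"z":0.09,"ax":0,"ay":0,"az":0,"claw":1},{"x":0.029,"y":0.003,"z":0.11,"ax":0,"ay":0,"az":0,"claw":1}]'
python3 -m crank '[{"x":0,"y":0,"z":0.004,"ax":0,"ay":0,"az":0,"claw":1},{"x":0,"y":0,"z":0.008,"ax":0,"ay":0,"az":0,"claw":1},{"x":0,"y":0,"z":0.012,"ax":0,"ay":0,"az":0,"claw":1},{"x":0,"y":0,"z":0.015,"ax":0,"ay":0,"az":0,"claw":1},{"x":0,"y":0,"z":0.018,"ax":0,"ay":0,"az":0,"claw":1}]'
python3 - <<'E'
from h import *
goal([.5065,.383,.021],95.7)
E
```

```text
time: 18.55
ee_pos: [0.5016, 0.189, 0.1513]
eef_rot: [0.671, 0.741, -0.0, -0.0]
ft_force: [1.2, -0.0, -3.1]
width: 0.0236
time: 18.97
ee_pos: [0.5032, 0.3571, 0.151]
eef_rot: [0.67, 0.742, -0.0, -0.001]
ft_force: [0.1, 0.5, -3.2]
width: 0.0231
time: 19.38
ee_pos: [0.5031, 0.3821, 0.038]
eef_rot: [0.671, 0.742, -0.002, -0.0]
ft_force: [-0.8, -0.9, -4.2]
width: 0.0234
time: 19.8
ee_pos: [0.5054, 0.3835, 0.0249]
eef_rot: [0.671, 0.741, 0.001, 0.0]
ft_force: [0.1, -0.2, -4.1]
width: 0.0234
t 19.8 pos [0.5054 0.3835 0.0249] F [ 0.1  -0.2  -4.06] w 0.0234 j7 0.76
shift [-0.0006  0.0011  0.0039] turn [ 0.001  -0.0005 -0.    ]
```

```bash
python3 -m crank '[{"x":0,"y":0,"z":0.001,"ax":0,"ay":0,"az":0,"claw":1},{"x":0,"y":0,"z":0.001,"ax":0,"ay":0,"az":0,"claw":1},{"x":0,"y":0,"z":0.002,"ax":0,"ay":0,"az":0,"claw":1},{"x":0,"y":0,"z":0.002,"ax":0,"ay":0,"az":0,"claw":1},{"x":0,"y":0,"z":0.002,"ax":0,"ay":0,"az":0,"claw":1}]'
python3 -m crank '[{"x":0,"y":0,"z":0.001,"ax":0,"ay":0,"az":0,"claw":1},{"x":0,"y":0,"z":0.001,"ax":0,"ay":0,"az":0,"claw":1},{"x":0,"y":0,"z":0.001,"ax":0,"ay":0,"az":0,"claw":1},{"x":0,"y":0,"z":0.001,"ax":0,"ay":0,"az":0,"claw":1},{"x":0,"y":0,"z":0.001,"ax":0,"ay":0,"az":0,"claw":1}]'
```

```text
time: 20.22
ee_pos: [0.5047, 0.383, 0.022]
eef_rot: [0.671, 0.741, 0.0, 0.0]
ft_force: [-0.2, 0.2, -3.8]
width: 0.0234
time: 20.63
ee_pos: [0.5048, 0.3831, 0.0209]
eef_rot: [0.671, 0.741, 0.0, 0.0]
ft_force: [-0.3, 0.9, -2.1]
width: 0.0233
```

Contact with the bench; a hair more, then open and rise.

```bash
python3 -m crank '[{"x":0,"y":0,"z":0.0003,"ax":0,"ay":0,"az":0,"claw":1},{"x":0,"y":0,"z":0.0003,"ax":0,"ay":0,"az":0,"claw":1},{"x":0,"y":0,"z":0.0003,"ax":0,"ay":0,"az":0,"claw":0},{"x":0,"y":0,"z":0.0003,"ax":0,"ay":0,"az":0,"claw":-1},{"x":0,"y":0,"z":0.0003,"ax":0,"ay":0,"az":0,"claw":-1}]'
python3 -m crank '[{"x":0,"y":0,"z":0,"ax":0,"ay":0,"az":0,"claw":-1},{"x":0,"y":0,"z":0,"ax":0,"ay":0,"az":0,"claw":-1},{"x":0,"y":0,"z":0,"ax":0,"ay":0,"az":0,"claw":-1},{"x":0,"y":0,"z":0,"ax":0,"ay":0,"az":0,"claw":-1},{"x":0,"y":0,"z":0,"ax":0,"ay":0,"az":0,"claw":-1}]'
python3 -m crank '[{"x":0,"y":0,"z":0,"ax":0,"ay":0,"az":0,"claw":-1},{"x":0,"y":0,"z":0,"ax":0,"ay":0,"az":0,"claw":-1},{"x":0,"y":0,"z":-0.01,"ax":0,"ay":0,"az":0,"claw":-1},{"x":0,"y":0,"z":-0.03,"ax":0,"ay":0,"az":0,"claw":-1},{"x":0,"y":0,"z":-0.06,"ax":0,"ay":0,"az":0,"claw":-1}]'
python3 -m crank '[{"x":0,"y":0,"z":-0.03,"ax":0,"ay":0,"az":0,"claw":-1},{"x":0,"y":0,"z":-0.06,"ax":0,"ay":0,"az":0,"claw":-1},{"x":0,"y":0,"z":-0.1,"ax":0,"ay":0,"az":0,"claw":-1},{"x":0,"y":0,"z":-0.12,"ax":0,"ay":0,"az":0,"claw":-1},{"x":0,"y":0,"z":-0.12,"ax":0,"ay":0,"az":0,"claw":-1}]'
python3 - <<'E'
from h import *
goal([.5065,.383,.021],95.7)
c,d=check(bu=(304.8,236)); w=snap('wrist')
W=np.zeros((600,800,3),np.uint8)
W[:300,:400]=cv2.resize(c['color'][235:295,270:350],(400,300),interpolation=2)
W[:300,400:]=cv2.resize(d['color'][190:250,280:360],(400,300),interpolation=2)
W[300:,:400]=cv2.resize(d['color'],(400,300)); W[300:,400:]=cv2.resize(w['color'],(400,300)); cv2.imwrite('pics/m9.png',W)
E
```

```text
time: 21.05
ee_pos: [0.5046, 0.383, 0.0205]
eef_rot: [0.671, 0.741, 0.0, 0.0]
ft_force: [0.8, -0.3, -0.7]
width: 0.0364
time: 21.47
ee_pos: [0.5046, 0.3829, 0.0204]
eef_rot: [0.671, 0.741, 0.0, 0.0]
ft_force: [-0.4, 0.6, 0.4]
width: 0.0691
time: 21.88
ee_pos: [0.5033, 0.3818, 0.0794]
eef_rot: [0.671, 0.741, -0.002, -0.0]
ft_force: [0.3, 0.5, 0.8]
width: 0.0863
time: 22.3
ee_pos: [0.5061, 0.3849, 0.2073]
eef_rot: [0.671, 0.741, 0.004, 0.001]
ft_force: [0.1, -0.2, 0.2]
width: 0.0868
t 22.3 pos [0.5061 0.3849 0.2073] F [ 0.13 -0.18  0.15] w 0.0868 j7 0.82
shift [-0.0028 -0.0012  0.1863] turn [ 0.0038 -0.0024  0.0002]
287 249.4 270.7 side pipe -0.0612 diam 0.052
289 249.4 270.7 side pipe -0.0621 diam 0.0521
291 249.0 270.4 side pipe -0.0617 diam 0.0523
333 244.5 265.0 side pipe -0.0627 diam 0.0507
335 244.5 264.8 side pipe -0.0632 diam 0.0503
337 244.5 264.5 side pipe -0.0638 diam 0.0496
side line -0.0609
side line -0.0607
side line -0.0606
side line -0.0612
bore [304.9 237. ] [  8   9  15  19 105] [ 0.5767 -0.0057  0.0487] across -0.06297336121951363 along 0.5733220462674264
scene pipe (line mask cut?) -0.057810982057539206
```

View pics/m9.png

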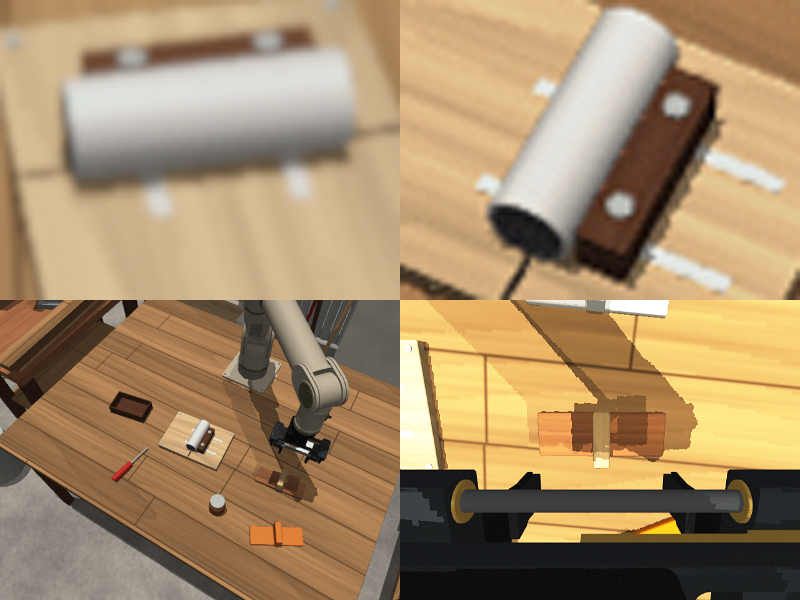

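The last picture shows the pipe over the line with the stop against it (top crops), the block flat on the bench and released, and the bystanders where they were. Handing in.

```bash
python3 -c "from h import *; print(close_job())"
```

```text
the job is handed in; nothing more can be done
None
```

The job is done and handed in: the pipe lies over the pencil line with the stop still against it, and the block is flat on the bench, released. No verdict was reported.

- **Roll:** I gripped the block by its rib, laid it on the pipe and rolled the pipe about 100 mm in small steps. The pressing force read about 10–13 N at the end of each step. The pipe advanced half as far as the block, so the block did not skid.
- **After the roll:** The block went back close to where it started. The robot's clock read 22.3 s at the end.
- **Last checks:** The two views disagree slightly about the pipe against the line. The side view puts it about 1.4 mm short, and the scene view about 0.6 mm past (0–1 mm, as the line's pixels touch the pipe's end in that image). Both are within about half a pixel, so I take it as centred to about 1 mm. The pipe did not move measurably when the block was lifted.
- **Possible small angle:** The side view also suggests the pipe is turned about 1° from the line. I could not confirm this from the scene view.
- **Other things:** In the last picture the tray, jar, screwdriver and the orange and white look-alikes appear undisturbed. I judged this by eye, and the white one is only partly in view.

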